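Load the sample caddy for the autosampler

ROBOT

A 7-joint arm with a two-finger parallel gripper is mounted at the origin on the work surface. World frame = base frame: x ahead of the robot, y to its left, z up, the work surface at z = 0. Lengths are in m, angles in rad, forces in N, time in s.
With the tool pointing down it reaches from about 0.35 to 0.9 m from the base axis. Payload 8.1 kg.
Tool frame: the origin (TCP) lies between the finger pads; the fingertips stand 11 mm ahead of it and the grasp point (between the pads) lies 8 mm behind it; z points along the fingers, y is the line along which they close (so a half turn about z gives the same grasp; the last joint's range is limited). The gripper opens to 92 mm and grips with 3 to 60 N. Pads are 19 mm wide; open, the fingers measure 130 mm over their backs; the gripper's body (75 mm by 190 mm) begins 47 mm behind the grasp point.
Start: joints at [-1.371, 0.434, 0.025, 1.573, -0.012, 1.134, -0.075], TCP at [0.186, 0.597, 0.238] pointing down, gripper open.
Joint ranges: [-2.62, 2.62], [-0.44, 2.09], [-1.27, 1.32], [0.08, 2.57], [-1.32, 4.46], [0.12, 2], [-2.74, 2.74]. Speed limits (rad/s): [2.22, 2.22, 3.01, 3.01, 3.14, 3.14, 3.14].

INTERFACE

Orientations are given as a rotation vector (axis times angle).
In Python, from cell import observe, get_image, camera_params, sign_off gives the robot as it stands.
- The arm moves only by the shell command python3 -m pendant 'ROWS' [FORCE]. ROWS is JSON, one flat list of numbers, 7 for each row, row after row: the shift along the tool's x, y, z in m, then the turn, a rotation vector about the tool's x, y, z in rad, then the finger opening in m, from 0 to 0.0918. In form: [dx, dy, dz, rx, ry, rz, jaw, dx, dy, dz, rx, ry, rz, jaw, ...]. A call has 1 to 10 rows; each row shifts and turns the commanded pose from where the row before left it, along the tool's axes as they then stand; what a row does not reach is not made up. A row lasts 1/8 s, in which the tool goes at most 62.5 mm and 10.7 degrees, less where a joint would pass 70% of its speed; a pose out of reach is approached as far as the arm can. A call is refused whole if a number of a shift passes 0.0625 or a number of a turn 0.188, either way. A call with a gripper value outside its range is refused whole. The fingers move at their own pace and stop on an object; FORCE is the grip in N (left out, the last holds). Time passes only in rows, so rows that do not move let the fingers close. It gives the time, the measured TCP pose, the force, the opening and the grip force at its end, in the units of the state.
- observe(): the state, without advancing time (a new reading comes with each control period).
- get_image(name): name is "scene" or "top" or "wrist"; returns the picture (400x640x3 uint8, red, green, blue); there is no depth.
- camera_params(name): a dict with "intrinsics" (3x3 intrinsics, pixels), "eye" and "rotation" of the camera in the world; the wrist camera has in their place "T_tool_cam" (4x4, takes a point from camera to tool coordinates, whose origin is the TCP and whose axes are the flange's). Camera axes: x right, y down, z forward; pixel columns grow to the right and rows downward; lengths in m; the calibration is good to about 2 mm. The wrist camera is an equidistant fisheye: a pixel r from the principal point sees the ray r / f radians off the axis. A picture is of the moment at which its call begins: read the wrist's pose just before it. camera_params takes no time and is no camera call.
- sign_off(): hands the job in; it is judged then, once.
The state is a dict: "clock": time; "joints": joint angles; "dq": joint speeds; "joint_efforts": joint torques, N m; "position": TCP position; "ee_rot": TCP orientation; "force": force on the tool from outside, world axes, zero at the start; "ft_torque": the same for the moment, N m; "width": opening from 0.0 (shut) to 1.0 (fully open); "gripper_force": force on a finger pad.
Only numpy, scipy, OpenCV 4.12 (cv2) and the standard library are available. Lean on these libraries where they do the work, as an engineer would, in place of code of your own. Each camera call takes 0.05 s, during which the arm holds its last target. There are 200 camera calls.

TASK

Load the white caddy for the next autosampler run: stand each of the four amber sample bottles, the ones with a white septum in the cap, upright on the floor of the caddy pocket whose pad has the colour of its cap. Leave the two clear storage bottles with plain caps standing where they are.

Things in the scene. Friction and masses are not known exactly. Their poses are not given: they have to be found in the camera images.
- bottle_red: loose amber-brown glass sample bottle standing upright, with a red screw cap that has a round white septum (21 mm dot) in the middle of its top. Body 40 mm diameter up to 45 mm height, neck 31 mm, cap 36 mm diameter from 64 to 85 mm height, 85 mm tall in all, about 110 g. Origin: centre of its underside; z is its axis, up. Take it by the cap from above.
- bottle_blue: loose amber-brown glass sample bottle standing upright, with a blue screw cap that has a round white septum (21 mm dot) in the middle of its top. Body 40 mm diameter up to 45 mm height, neck 31 mm, cap 36 mm diameter from 64 to 85 mm height, 85 mm tall in all, about 110 g. Origin: centre of its underside; z is its axis, up. Take it by the cap from above.
- bottle_green: loose amber-brown glass sample bottle standing upright, with a green screw cap that has a round white septum (21 mm dot) in the middle of its top. Body 40 mm diameter up to 45 mm height, neck 31 mm, cap 36 mm diameter from 64 to 85 mm height, 85 mm tall in all, about 110 g. Origin: centre of its underside; z is its axis, up. Take it by the cap from above.
- bottle_yellow: loose amber-brown glass sample bottle standing upright, with a yellow screw cap that has a round white septum (21 mm dot) in the middle of its top. Body 40 mm diameter up to 45 mm height, neck 31 mm, cap 36 mm diameter from 64 to 85 mm height, 85 mm tall in all, about 110 g. Origin: centre of its underside; z is its axis, up. Take it by the cap from above.
- pad_red: red floor pad, 58 x 58 x 3 mm, centred in one of the four pockets of the white caddy. Origin: centre of its underside, 6 mm above the bench; z up, x and y along the caddy walls. Caddy: fixed to the bench, open box 142 x 142 mm, 40 mm high, split two by two by 6 mm walls into pockets 62 x 62 mm inside, 68 mm pitch. Which colour lies in which pocket varies.
- pad_blue: blue floor pad, 58 x 58 x 3 mm, centred in one of the four pockets of the white caddy. Origin: centre of its underside, 6 mm above the bench; z up, x and y along the caddy walls. Caddy: fixed to the bench, open box 142 x 142 mm, 40 mm high, split two by two by 6 mm walls into pockets 62 x 62 mm inside, 68 mm pitch. Which colour lies in which pocket varies.
- pad_green: green floor pad, 58 x 58 x 3 mm, centred in one of the four pockets of the white caddy. Origin: centre of its underside, 6 mm above the bench; z up, x and y along the caddy walls. Caddy: fixed to the bench, open box 142 x 142 mm, 40 mm high, split two by two by 6 mm walls into pockets 62 x 62 mm inside, 68 mm pitch. Which colour lies in which pocket varies.
- pad_yellow: yellow floor pad, 58 x 58 x 3 mm, centred in one of the four pockets of the white caddy. Origin: centre of its underside, 6 mm above the bench; z up, x and y along the caddy walls. Caddy: fixed to the bench, open box 142 x 142 mm, 40 mm high, split two by two by 6 mm walls into pockets 62 x 62 mm inside, 68 mm pitch. Which colour lies in which pocket varies.
- plain_blue: loose look-alike that is not a sample: clear, pale glass storage bottle with a plain blue cap without a septum (no white dot), otherwise the same shape, size and weight as the sample bottles. Origin: centre of its underside; z up.
- plain_green: loose look-alike that is not a sample: clear, pale glass storage bottle with a plain green cap without a septum (no white dot), otherwise the same shape, size and weight as the sample bottles. Origin: centre of its underside; z up.

How it is judged:
At the end, for the whole second after the job is handed in: Each amber bottle stands upright (0.12 rad) and still in the pocket of its cap's colour: foot under 10 mm above the pad's underside, axis within 17 mm of the pad's centre. Both plain-capped bottles stand upright (0.12 rad) and still, within 20 mm of where they started (horizontal distance between bottle_red and pad_red below 0.017 m and z of bottle_red in the frame of pad_red below 0.01 m and angle between each of bottle_red, bottle_blue, bottle_green, bottle_yellow, plain_blue, plain_green's own z axis and vertical below 0.12 rad and linear speed of each of bottle_red, bottle_blue, bottle_green, bottle_yellow, plain_blue, plain_green below 0.02 m/s and horizontal distance between bottle_blue and pad_blue below 0.017 m and z of bottle_blue in the frame of pad_blue below 0.01 m and horizontal distance between bottle_green and pad_green below 0.017 m and z of bottle_green in the frame of pad_green below 0.01 m and horizontal distance between bottle_yellow and pad_yellow below 0.017 m and z of bottle_yellow in the frame of pad_yellow below 0.01 m and distance of each of plain_blue, plain_green from where it was at the start of the episode below 0.02 m); the robot touches nothing.
It fails at once if the plain blue-capped storage bottle is moved from its place (by more than 20 mm) or tipped (distance of plain_blue from where it was at the start of the episode above 0.02 m or angle between plain_blue's own z axis and vertical above 0.3 rad).
It fails at once if the plain green-capped storage bottle is moved from its place (by more than 20 mm) or tipped (distance of plain_green from where it was at the start of the episode above 0.02 m or angle between plain_green's own z axis and vertical above 0.3 rad).
It also fails if it takes over 90 s, if anything falls off the work surface, if the arm or the gripper's body presses on something with over 40 N, if the wrist force passes 120 N, or if a joint passes its speed limit or range.

## Working session

There is one attempt and no reset: what is moved stays moved. The work goes in short steps, Python scripts to look and compute and a shell command to move; the robot and the scene stay as the last step left them, time stands still between calls to the robot, and variables do not carry over. Pictures are saved under pics/ and viewed, at most 14 in all, crops included, and the job is handed in when it is done.

```bash
ls; mkdir -p pics; python3 - <<'E'
from cell import *
import cv2
s=observe();print(s)
for n in("top","scene"):
    im=get_image(n);cv2.imwrite(f"pics/{n}0.png",im[:,:,::-1]);print(n,camera_params(n))
print(camera_params("wrist"))
E
```

```text
pics
{'clock': 0.0, 'joints': array([-1.37059421,  0.43521604,  0.02499132,  1.57408325, -0.01163267,
        1.13399795, -0.07507815]), 'dq': array([ 0.00039054,  0.00022037, -0.00096491,  0.0007342 ,  0.00016922,
        0.00290911,  0.00056957]), 'joint_efforts': array([-1.35668492e-03, -6.67858601e+01,  9.84582156e-01, -3.14454925e+01,
       -6.04557549e-02,  4.33058187e-02,  1.74221432e-04]), 'position': array([0.18627973, 0.59608315, 0.23695483]), 'ee_rot': array([-4.73929338e-01, -3.10552087e+00,  2.44227187e-03]), 'force': array([0.25482991, 0.21900987, 1.02392137]), 'ft_torque': array([-0.02236329,  0.03699199,  0.00729379]), 'gripper_force': 0.0, 'width': 0.9991964475845627}
top {'intrinsics': array([[431.8961235 ,   0.        , 327.19258892],
       [  0.        , 431.8961235 , 194.0737596 ],
       [  0.        ,   0.        ,   1.        ]]), 'eye': array([0.40702881, 0.02307873, 0.9245333 ]), 'rotation': array([-2.17211448,  2.15127231, -0.20686725])}
scene {'intrinsics': array([[462.92534237,   0.        , 320.82725456],
       [  0.        , 462.92534237, 206.37713083],
       [  0.        ,   0.        ,   1.        ]]), 'eye': array([1.27490899, 0.32224868, 0.65086874]), 'rotation': array([-1.32019639, -2.06363357,  0.9932572 ])}
{'intrinsics': array([[309.70691629,   0.        , 317.6242356 ],
       [  0.        , 309.70691629, 199.12685423],
       [  0.        ,   0.        ,   1.        ]]), 'T_tool_cam': array([[ 9.19414924e-04, -9.53146865e-01, -3.02506542e-01,
         8.14497090e-02],
       [ 9.99999269e-01,  6.38923692e-04,  1.02617992e-03,
        -2.01755539e-04],
       [-7.84821573e-04, -3.02507265e-01,  9.53146756e-01,
        -1.47546363e-01],
       [ 0.00000000e+00,  0.00000000e+00,  0.00000000e+00,
         1.00000000e+00]])}
```

View pics/top0.png

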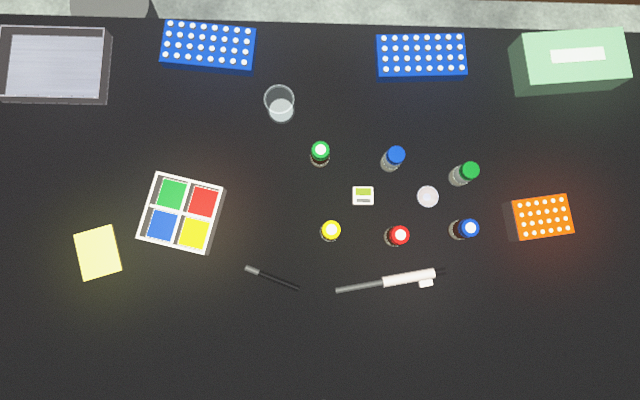

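View pics/scene0.png

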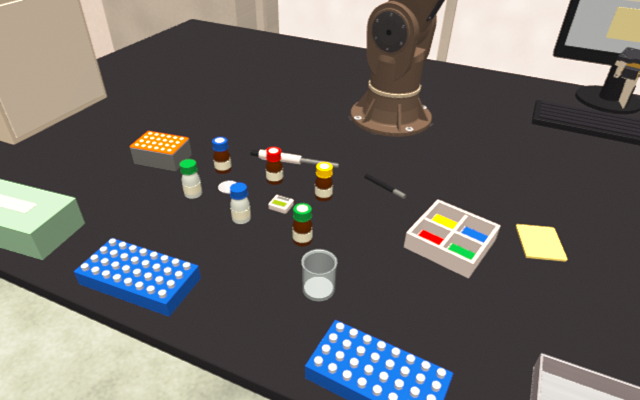

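Top view: the amber caps with septa are red (400,235), blue (470,228), green (320,150) and yellow (331,230). The plain caps are blue (396,155) and green (470,170). Pads are green (171,194), red (203,202), blue (163,225) and yellow (194,233).

```bash
cat > h.py <<'E'
import numpy as np, cv2
from scipy.spatial.transform import Rotation as R
from cell import *
def ray(n,px):
    p=camera_params(n);K=p['intrinsics'];d=np.linalg.inv(K)@[px[0],px[1],1.]
    return p['eye'],R.from_rotvec(p['rotation']).as_matrix()@d
def onplane(n,px,z):
    e,d=ray(n,px);return e+d*(z-e[2])/d[2]
def proj(n,P):
    p=camera_params(n);q=p['intrinsics']@(R.from_rotvec(p['rotation']).as_matrix().T@(np.array(P)-p['eye']));return q[:2]/q[2]
def near(im,px,lo,hi,r=14):
    """centre of largest blob with hsv in range around px (convex hull, so septum is filled)"""
    h=cv2.cvtColor(im,cv2.COLOR_RGB2HSV);m=cv2.inRange(h,lo,hi)
    if lo[0]==0: m|=cv2.inRange(h,(170,lo[1],lo[2]),(179,255,255))
    w=np.zeros_like(m);cv2.circle(w,tuple(int(v) for v in px),r,255,-1)
    c,_=cv2.findContours(m&w,0,2);c=cv2.convexHull(max(c,key=cv2.contourArea))
    M=cv2.moments(c);return np.array([M['m10'],M['m01']])/M['m00'],c
HS={'red':((0,130,60),(10,255,255)),'blue':((100,130,60),(125,255,255)),'green':((45,100,40),(80,255,255)),'yellow':((22,130,90),(35,255,255))}
E
python3 - <<'E'
from h import *
im=cv2.imread('pics/top0.png')[:,:,::-1].copy()
sc=cv2.imread('pics/scene0.png')[:,:,::-1].copy()
h=cv2.cvtColor(im,cv2.COLOR_RGB2HSV)
sep={'red':(400,235),'blue':(470,228),'green':(320,150),'yellow':(331,230)}
for k,px in sep.items():
    m=cv2.inRange(h,(0,0,170),(179,110,255))
    w=np.zeros_like(m);cv2.circle(w,px,9,255,-1);M=cv2.moments(m&w);s=np.array([M['m10'],M['m01']])/M['m00']
    c,_=near(im,px,*HS[k]);P=onplane('top',s,.085)
    print(k,s.round(1),M['m00']/255,P.round(4),'cap',onplane('top',c,.080).round(4),'in scene',proj('scene',P).round(1))
for k,px in{'blue':(396,155),'green':(470,170)}.items():
    c,_=near(im,px,*HS[k]);P=onplane('top',c,.08);print('plain',k,P.round(4),proj('scene',P).round(1))
for k,px in{'green':(171,194),'red':(203,202),'blue':(163,225),'yellow':(194,233)}.items():
    c,hu=near(im,px,*HS[k],r=22);P=onplane('top',c,.009);q=cv2.minAreaRect(hu)
    print('pad',k,P.round(4),q[1],q[2],'scene',proj('scene',P).round(1))
# cap centroids seen in scene
for k,px in{'red':(273,154),'blue':(220,145),'green':(303,210),'yellow':(324,169)}.items():
    h2=cv2.cvtColor(sc,cv2.COLOR_RGB2HSV);m=cv2.inRange(h2,(0,0,190),(179,110,255));w=np.zeros_like(m);cv2.circle(w,px,9,255,-1);M=cv2.moments(m&w)
    print('scene',k,M['m00']/255,M['m10']/max(M['m00'],1),M['m01']/max(M['m00'],1), near(sc,px,*HS[k],r=12)[0])
s=observe();print(R.from_rotvec(s['ee_rot']).as_matrix().round(3))
E
```

```text
red [400.1 234.3] 104.0 [ 0.4567 -0.1537  0.085 ] cap [ 0.4566 -0.1521  0.08  ] in scene [274.  150.2]
blue [470.1 227.2] 103.0 [ 0.472  -0.2933  0.085 ] cap [ 0.4716 -0.2916  0.08  ] in scene [220.3 139.9]
green [320.2 149. ] 104.0 [0.6254 0.0039 0.085 ] cap [0.6236 0.0042 0.08  ] in scene [302.9 207.9]
yellow [331.  229.1] 107.0 [ 0.4657 -0.0186  0.085 ] cap [ 0.4651 -0.0182  0.08  ] in scene [325.  165.8]
plain blue [ 0.6179 -0.1482  0.08  ] [239.4 188.4]
plain green [ 0.588 -0.298  0.08 ] [189.5 164.5]
pad green [0.5421 0.3165 0.009 ] (23.07657241821289, 26.64794921875) 15.945395469665527 scene [461.7 256.4]
pad red [0.5265 0.25   0.009 ] (24.01102638244629, 26.193845748901367) 14.03624439239502 scene [430.8 242. ]
pad blue [0.4759 0.332  0.009 ] (24.01102638244629, 26.678916931152344) 14.03624439239502 scene [475.1 238.7]
pad yellow [0.4603 0.2655 0.009 ] (23.76337432861328, 27.334749221801758) 15.945395469665527 scene [445.1 225.5]
scene red 58.0 272.37931034482756 151.3793103448276 [273.24565217 154.41086957]
scene blue 45.0 219.3111111111111 139.75555555555556 [219.51729958 143.52489451]
scene green 74.0 301.93243243243245 207.8108108108108 [302.14401858 211.92915215]
scene yellow 45.0 323.8222222222222 165.44444444444446 [323.88294574 169.58294574]
[[-0.954  0.298 -0.   ]
 [ 0.298  0.954 -0.001]
 [-0.    -0.001 -1.   ]]
```

```bash
cat >> h.py <<'E'
B={'yellow':(.4655,-.018),'red':(.457,-.153),'blue':(.472,-.292),'green':(.625,.004)}
PAD={}
def to(x,y,z):
    s=observe();M=R.from_rotvec(s['ee_rot']).as_matrix()
    d=M.T@(np.array([x,y,z])-s['position']);n=int(np.ceil(np.abs(d).max()/.058))
    print('d tool',d.round(4),'n',n,'per row',(d/n).round(4),'tilt',np.degrees(np.arccos(-M[2,2])).round(2),'yaw',np.degrees(np.arctan2(M[1,1],M[0,1])).round(1))
E
python3 - <<'E'
from h import *
im=cv2.imread('pics/top0.png');
cv2.imwrite('pics/cad.png',cv2.resize(im[160:265,125:235],None,fx=5,fy=5,interpolation=2))
to(.4655,-.018,.19)
E
```

```text
d tool [-0.4497 -0.5029  0.0478] n 9 per row [-0.05   -0.0559  0.0053] tilt 0.08 yaw 72.6
```

View pics/cad.png

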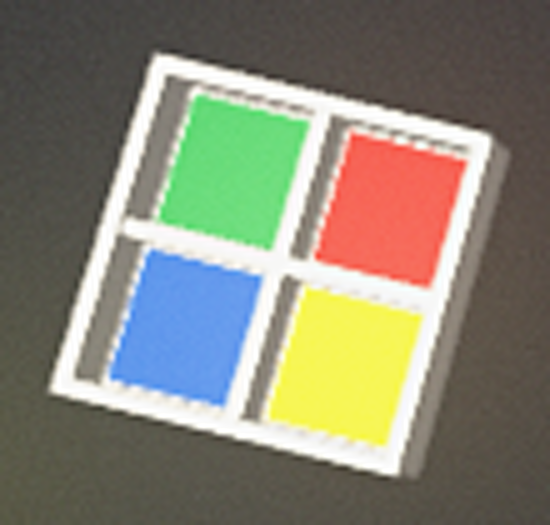

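The caddy crop shows the rim corners at crop pixels (155,55), (492,138), (400,475) and (52,390), with the divider crossing at (281,265). The pockets read green and red on top, blue and yellow below.

```bash
python3 - <<'E'
from h import *
q=np.array([(155,55),(492,138),(400,475),(52,390),(281,265)])/5-.4+np.array([125,160])
P=np.array([onplane('top',p,.04)[:2] for p in q]);print(P.round(4),P[:4].mean(0))
c=P[:4].mean(0)
a=(P[0]-P[1])+(P[3]-P[2]);u=a/np.linalg.norm(a)   # left in image, ~+y
b=(P[0]-P[3])+(P[1]-P[2]);v=b/np.linalg.norm(b)   # up in image, ~+x
print(u,v,np.linalg.norm(a)/2,np.linalg.norm(b)/2)
for k,i,j in(('green',1,1),('red',-1,1),('blue',1,-1),('yellow',-1,-1)):print(k,(c+.034*(i*u+j*v)).round(4))
E
python3 -m pendant '[-0.04,-0.045,0,0,0,0,0.06,-0.04,-0.045,0,0,0,0,0.06,-0.04,-0.045,0.003,0,0,0,0.06,-0.04,-0.045,0.003,0,0,0,0.06,-0.04,-0.045,0.003,0,0,0,0.06,-0.04,-0.045,0.003,0,0,0,0.06,-0.04,-0.045,0.003,0,0,0,0.06,-0.04,-0.045,0.003,0,0,0,0.06,-0.04,-0.045,0.003,0,0,0,0.06,-0.04,-0.045,0.003,0,0,0,0.06]' 25; python3 -c "
from h import *
to(.4655,-.018,.19)"
```

```text
[[0.5856 0.3408]
 [0.5528 0.2021]
 [0.4153 0.2329]
 [0.4481 0.3726]
 [0.4994 0.2848]] [0.50042009 0.28708153]
[0.22903383 0.97341846] [ 0.97511877 -0.22168305] 0.14304026939390233 0.14103433762741274
green [0.5414 0.3126]
red [0.5258 0.2464]
blue [0.4751 0.3277]
yellow [0.4595 0.2615]
clock: 1.35
position: [0.4343, 0.046, 0.2137]
ee_rot: [0.473, 3.105, 0.001]
force: [-0.2, 1.5, -0.2]
width: 0.652
gripper_force: 0.0
d tool [-0.0488 -0.0518  0.0237] n 1 per row [-0.0488 -0.0518  0.0237] tilt 0.03 yaw 72.7
```

```bash
sed -i "s/^PAD={}/PAD={'green':(.5415,.3126),'red':(.5258,.2464),'blue':(.4751,.328),'yellow':(.4597,.2617)}/" h.py
python3 -m pendant '[-0.025,-0.026,0.012,0,0,0,0.06,-0.024,-0.026,0.012,0,0,0,0.06,0,0,0,0,0,0,0.06,0,0,0,0,0,0,0.06]'; python3 - <<'E'
from h import *
to(*B['yellow'],.067)
cv2.imwrite('pics/w1.png',get_image('wrist')[:,:,::-1])
E
```

```text
clock: 1.85
position: [0.4648, -0.016, 0.1896]
ee_rot: [-0.474, -3.105, -0.0]
force: [0.4, 0.3, -0.1]
width: 0.655
gripper_force: 0.0
d tool [-0.0013 -0.0017  0.1226] n 3 per row [-0.0004 -0.0006  0.0409] tilt 0.05 yaw 72.6
```

View pics/w1.png

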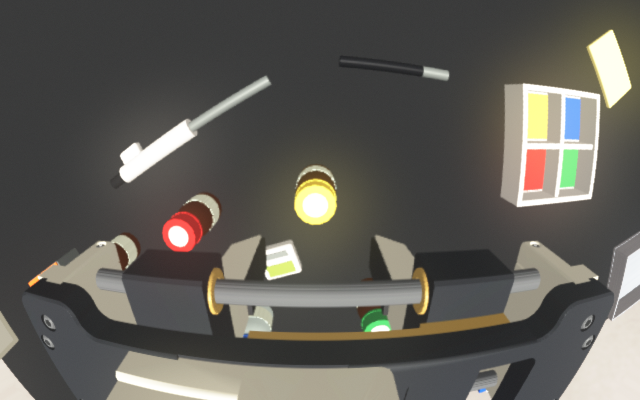

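The wrist view shows the yellow cap at (316,205), midway between the fingertips at 262 and 373, so the centring is good. Descending and gripping.

```bash
python3 -m pendant '[-0.001,-0.001,0.041,0,0,0,0.06,0,-0.001,0.041,0,0,0,0.06,0,0,0.02,0,0,0,0.06,0,0,0.02,0,0,0,0.06,0,0,0,0,0,0,0.025,0,0,0,0,0,0,0.025,0,0,0,0,0,0,0.025,0,0,0,0,0,0,0.025]' 25; python3 - <<'E'
from h import *
to(*PAD['yellow'],.19)
E
```

```text
clock: 2.9
position: [0.4663, -0.0184, 0.0686]
ee_rot: [0.473, 3.104, 0.001]
force: [-0.7, -0.2, 6.2]
width: 0.384
gripper_force: 25.0
d tool [ 0.0896  0.2656 -0.1213] n 5 per row [ 0.0179  0.0531 -0.0243] tilt 0.1 yaw 72.7
```

```bash
python3 -m pendant '[0,0,-0.03,0,0,0,0.025,0,0,-0.045,0,0,0,0.025,0,0,-0.046,0,0,0,0.025,0.015,0.044,0,0,0,0,0.025,0.015,0.045,0,0,0,0,0.025,0.015,0.045,0,0,0,0,0.025,0.015,0.045,0,0,0,0,0.025,0.015,0.044,0,0,0,0,0.025,0.015,0.042,0,0,0,0,0.025,0,0,0,0,0,0,0.025]'; python3 - <<'E'
from h import *
to(*PAD['yellow'],.078)
E
```

```text
clock: 4.15
position: [0.4577, 0.2651, 0.1886]
ee_rot: [-0.465, -3.107, -0.002]
force: [1.1, -1.1, -1.1]
width: 0.384
gripper_force: 25.0
d tool [-0.003  -0.0028  0.1106] n 2 per row [-0.0015 -0.0014  0.0553] tilt 0.08 yaw 73.0
```

```bash
python3 -m pendant '[-0.002,-0.002,0.03,0,0,0,0.025,-0.001,-0.001,0.035,0,0,0,0.025,0,0,0.025,0,0,0,0.025,0,0,0.015,0,0,0,0.025,0,0,0.006,0,0,0,0.025,0,0,0,0,0,0,0.025]'; python3 - <<'E'
from h import *
to(*PAD['yellow'],.078);print(observe()['force'])
E
```

```text
clock: 4.9
position: [0.4612, 0.2571, 0.0782]
ee_rot: [0.475, 3.105, 0.001]
force: [-0.7, -0.6, -1.3]
width: 0.386
gripper_force: 25.0
d tool [0.0028 0.004  0.0002] n 1 per row [0.0028 0.004  0.0002] tilt 0.04 yaw 72.6
[-0.66219984 -0.59899697 -1.26666225]
```

```bash
python3 -m pendant '[0.003,0.004,0,0,0,0,0.025,0,0,0.0005,0,0,0,0.025,0,0,0,0,0,0,0.047,0,0,0,0,0,0,0.047,0,0,-0.02,0,0,0,0.047,0,0,-0.05,0,0,0,0.047,0,0,-0.045,0,0,0,0.06,0,0,0,0,0,0,0.06]'; python3 - <<'E'
from h import *
to(*B['red'],.19)
E
```

```text
clock: 5.9
position: [0.461, 0.263, 0.1956]
ee_rot: [0.474, 3.101, 0.008]
force: [0.7, 0.8, -0.7]
width: 0.643
gripper_force: 0.0
d tool [-0.1204 -0.3983  0.0039] n 7 per row [-0.0172 -0.0569  0.0006] tilt 0.38 yaw 72.6
```

```bash
python3 -m pendant '[-0.015,-0.05,0,0,0,0,0.06,-0.015,-0.05,0,0,0,0,0.06,-0.015,-0.05,0,0,0,0,0.06,-0.015,-0.05,0,0,0,0,0.06,-0.015,-0.05,0,0,0,0,0.06,-0.015,-0.05,0,0,0,0,0.06,-0.015,-0.05,0,0,0,0,0.06,-0.015,-0.048,0.004,0,0,0,0.06,0,0,0,0,0,0,0.06,0,0,0,0,0,0,0.06]'; python3 - <<'E'
from h import *
to(*B['red'],.067)
E
```

```text
clock: 7.15
position: [0.4544, -0.1531, 0.1875]
ee_rot: [-0.474, -3.104, -0.0]
force: [-0.1, 0.4, -0.1]
width: 0.654
gripper_force: 0.0
d tool [-0.0027  0.0009  0.1205] n 3 per row [-0.0009  0.0003  0.0402] tilt 0.09 yaw 72.6
```

```bash
python3 -m pendant '[-0.002,0.001,0.041,0,0,0,0.06,-0.001,0,0.041,0,0,0,0.06,0,0,0.02,0,0,0,0.06,0,0,0.018,0,0,0,0.06,0,0,0,0,0,0,0.06,0,0,0,0,0,0,0.025,0,0,0,0,0,0,0.025,0,0,0,0,0,0,0.025,0,0,0,0,0,0,0.025]' 25; python3 - <<'E'
from h import *
to(*PAD['red'],.19)
E
```

```text
clock: 8.28
position: [0.4585, -0.1536, 0.0688]
ee_rot: [0.474, 3.104, 0.0]
force: [0.2, -0.5, 6.2]
width: 0.384
gripper_force: 25.0
d tool [ 0.0549  0.4019 -0.1212] n 7 per row [ 0.0078  0.0574 -0.0173] tilt 0.07 yaw 72.6
```

```bash
python3 -m pendant '[0,0,-0.035,0,0,0,0.025,0,0,-0.045,0,0,0,0.025,0,0,-0.046,0,0,0,0.025,0.008,0.056,0,0,0,0,0.025,0.008,0.058,0,0,0,0,0.025,0.008,0.058,0,0,0,0,0.025,0.008,0.058,0,0,0,0,0.025,0.008,0.058,0,0,0,0,0.025,0.008,0.058,0,0,0,0,0.025,0.007,0.056,0,0,0,0,0.025]'; python3 -m pendant '[0,0,0,0,0,0,0.025,0,0,0,0,0,0,0.025]'; python3 - <<'E'
from h import *
to(*PAD['red'],.078)
E
```

```text
clock: 9.52
position: [0.5253, 0.2484, 0.1942]
ee_rot: [-0.474, -3.106, 0.0]
force: [1.3, -0.0, -1.2]
width: 0.385
gripper_force: 25.0
clock: 9.78
position: [0.5251, 0.2458, 0.1938]
ee_rot: [-0.474, -3.105, 0.002]
force: [-0.1, -1.0, -1.1]
width: 0.385
gripper_force: 25.0
d tool [-0.0005  0.0009  0.1158] n 2 per row [-0.0002  0.0004  0.0579] tilt 0.08 yaw 72.6
```

```bash
python3 -m pendant '[0,0.001,0.035,0,0,0,0.025,0,0,0.04,0,0,0,0.025,0,0,0.025,0,0,0,0.025,0,0,0.011,0,0,0,0.025,0,0,0.0045,0,0,0,0.025,0,0,0,0,0,0,0.025,0,0,0,0,0,0,0.025]'; python3 - <<'E'
from h import *
to(*PAD['red'],.078);print(observe()['force'])
E
```

```text
clock: 10.65
position: [0.5263, 0.2477, 0.0797]
ee_rot: [0.474, 3.104, 0.002]
force: [-0.2, -1.5, -0.6]
width: 0.383
gripper_force: 25.0
d tool [ 0.0001 -0.0014  0.0017] n 1 per row [ 0.0001 -0.0014  0.0017] tilt 0.09 yaw 72.6
[-0.24660924 -1.45333454 -0.63950834]
```

```bash
python3 -m pendant '[0,-0.001,0.002,0,0,0,0.025,0,0,0,0,0,0,0.025,0,0,0,0,0,0,0.047,0,0,0,0,0,0,0.047,0,0,-0.02,0,0,0,0.047,0,0,-0.05,0,0,0,0.047,0,0,-0.045,0,0,0,0.06,0,0,0,0,0,0,0.06,0,0,0,0,0,0,0.06]'; python3 - <<'E'
from h import *
to(*B['blue'],.19)
cv2.imwrite('pics/top1.png',get_image('top')[:,:,::-1])
E
```

```text
clock: 11.78
position: [0.525, 0.2465, 0.1913]
ee_rot: [-0.474, -3.105, 0.0]
force: [-0.5, -0.8, -0.8]
width: 0.656
gripper_force: 0.0
d tool [-0.1099 -0.5299  0.0013] n 10 per row [-0.011  -0.053   0.0001] tilt 0.03 yaw 72.7
```

View pics/top1.png

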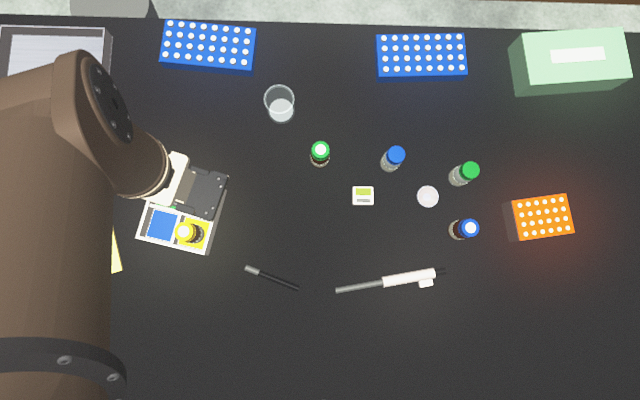

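The top view shows yellow standing in its pocket at (185,232), and the remaining bottles are where they were. The gripper hides red, so I'll check it later.

```bash
python3 -m pendant '[-0.011,-0.053,0,0,0,0,0.06,-0.011,-0.053,0,0,0,0,0.06,-0.011,-0.053,0,0,0,0,0.06,-0.011,-0.053,0,0,0,0,0.06,-0.011,-0.053,0,0,0,0,0.06,-0.011,-0.053,0,0,0,0,0.06,-0.011,-0.053,0,0,0,0,0.06,-0.011,-0.053,0,0,0,0,0.06,-0.011,-0.053,0,0,0,0,0.06,-0.011,-0.053,0,0,0,0,0.06]';python3 -m pendant '[0,0,0,0,0,0,0.06,0,0,0,0,0,0,0.06]'; python3 - <<'E'
from h import *
to(*B['blue'],.067)
E
```

```text
clock: 13.08
position: [0.4714, -0.2934, 0.1904]
ee_rot: [-0.473, -3.104, -0.001]
force: [-0.2, 1.0, 0.5]
width: 0.654
gripper_force: 0.0
clock: 13.32
position: [0.4717, -0.2915, 0.1905]
ee_rot: [-0.474, -3.103, -0.001]
force: [-0.1, 1.4, -0.3]
width: 0.652
gripper_force: 0.0
d tool [-0.0007 -0.0005  0.1235] n 3 per row [-0.0002 -0.0002  0.0412] tilt 0.14 yaw 72.6
```

```bash
python3 -m pendant '[0,0,0.041,0,0,0,0.06,0,0,0.041,0,0,0,0.06,0,0,0.02,0,0,0,0.06,0,0,0.02,0,0,0,0.06,0,0,0,0,0,0,0.06,0,0,0,0,0,0,0.025,0,0,0,0,0,0,0.025,0,0,0,0,0,0,0.025,0,0,0,0,0,0,0.025]' 25; python3 - <<'E'
from h import *
to(*PAD['blue'],.195)
E
```

```text
clock: 14.45
position: [0.4728, -0.2923, 0.0703]
ee_rot: [0.474, 3.104, -0.0]
force: [0.1, 1.0, 3.9]
width: 0.386
gripper_force: 25.0
d tool [ 0.1827  0.5928 -0.1248] n 11 per row [ 0.0166  0.0539 -0.0113] tilt 0.07 yaw 72.6
```

```bash
python3 -m pendant '[0,0,-0.035,0,0,0,0.025,0,0,-0.045,0,0,0,0.025,0,0,-0.045,0,0,0,0.025,0.017,0.053,0,0,0,0,0.025,0.017,0.054,0,0,0,0,0.025,0.017,0.054,0,0,0,0,0.025,0.017,0.054,0,0,0,0,0.025,0.017,0.054,0,0,0,0,0.025,0.017,0.054,0,0,0,0,0.025,0.017,0.054,0,0,0,0,0.025]'; python3 -m pendant '[0.017,0.054,0,0,0,0,0.025,0.017,0.054,0,0,0,0,0.025,0.016,0.054,0,0,0,0,0.025,0.014,0.053,0,0,0,0,0.025,0,0,0,0,0,0,0.025,0,0,0,0,0,0,0.025]'; python3 - <<'E'
from h import *
to(*PAD['blue'],.080)
E
```

```text
clock: 15.7
position: [0.4708, 0.1049, 0.1949]
ee_rot: [0.474, 3.105, 0.0]
force: [1.6, 0.2, -0.6]
width: 0.388
gripper_force: 25.0
clock: 16.45
position: [0.4741, 0.3267, 0.1943]
ee_rot: [-0.474, -3.105, 0.002]
force: [-0.1, -1.4, -1.7]
width: 0.381
gripper_force: 25.0
d tool [-0.0006  0.0017  0.1143] n 2 per row [-0.0003  0.0008  0.0572] tilt 0.08 yaw 72.6
```

```bash
python3 -m pendant '[0,0.003,0.035,0,0,0,0.025,0,0,0.04,0,0,0,0.025,0,0,0.025,0,0,0,0.025,0,0,0.011,0,0,0,0.025,0,0,0.004,0,0,0,0.025,0,0,0,0,0,0,0.025,0,0,0,0,0,0,0.025]'; python3 - <<'E'
from h import *
to(*PAD['blue'],.0795);print(observe()['force'])
E
```

```text
clock: 17.32
position: [0.4757, 0.3306, 0.0807]
ee_rot: [0.474, 3.105, 0.002]
force: [-0.1, -0.2, -1.3]
width: 0.383
gripper_force: 25.0
d tool [-0.0002 -0.0027  0.0012] n 1 per row [-0.0002 -0.0027  0.0012] tilt 0.09 yaw 72.6
[-0.11942964 -0.2410531  -1.25216274]
```

```bash
python3 -m pendant '[0,0,0.0015,0,0,0,0.025,0,0,0,0,0,0,0.025,0,0,0,0,0,0,0.047,0,0,0,0,0,0,0.047,0,0,-0.02,0,0,0,0.047,0,0,-0.05,0,0,0,0.047,0,0,-0.045,0,0,0,0.06,0,0,0,0,0,0,0.06,0,0,0,0,0,0,0.06]'; python3 - <<'E'
from h import *
to(*B['green'],.195)
E
```

```text
clock: 18.45
position: [0.4748, 0.3303, 0.1928]
ee_rot: [-0.473, -3.105, 0.0]
force: [-0.5, 0.7, -0.9]
width: 0.65
gripper_force: 0.0
d tool [-0.2407 -0.2667 -0.0022] n 5 per row [-0.0481 -0.0533 -0.0004] tilt 0.02 yaw 72.7
```

```bash
python3 -m pendant '[-0.034,-0.038,0,0,0,0,0.06,-0.035,-0.038,0,0,0,0,0.06,-0.034,-0.038,0,0,0,0,0.06,-0.035,-0.038,0,0,0,0,0.06,-0.034,-0.038,0,0,0,0,0.06,-0.035,-0.038,0,0,0,0,0.06,-0.034,-0.038,0,0,0,0,0.06,0,0,0,0,0,0,0.06,0,0,0,0,0,0,0.06]'; python3 - <<'E'
from h import *
to(*B['green'],.068)
cv2.imwrite('pics/top2.png',get_image('top')[100:300,60:380,::-1].repeat(2,0).repeat(2,1))
E
```

```text
clock: 19.58
position: [0.625, 0.005, 0.1917]
ee_rot: [-0.474, -3.103, 0.0]
force: [-0.5, -0.0, -0.1]
width: 0.653
gripper_force: 0.0
d tool [-0.0007 -0.0009  0.1237] n 3 per row [-0.0002 -0.0003  0.0412] tilt 0.15 yaw 72.6
```

View pics/top2.png

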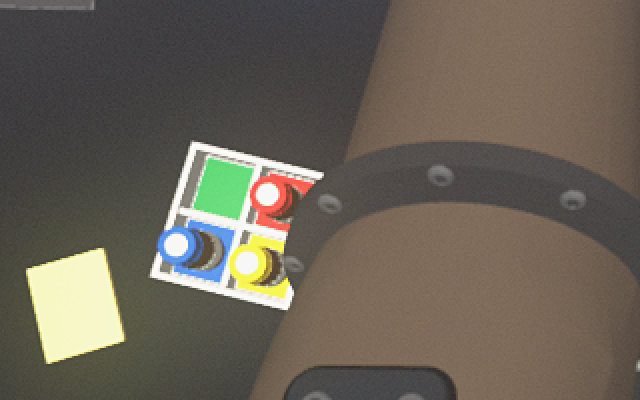

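The crop shows red (crop 268,194), blue (177,245) and yellow (247,264) upright in their own pockets, with the green pocket still empty. Next is green.

```bash
python3 -m pendant '[0,0,0.041,0,0,0,0.06,-0.001,-0.001,0.041,0,0,0,0.06,0,0,0.02,0,0,0,0.06,0,0,0.02,0,0,0,0.06,0,0,0,0,0,0,0.06,0,0,0,0,0,0,0.025,0,0,0,0,0,0,0.025,0,0,0,0,0,0,0.025,0,0,0,0,0,0,0.025]' 25; python3 - <<'E'
from h import *
to(*PAD['green'],.2)
E
```

```text
clock: 20.75
position: [0.627, 0.0035, 0.072]
ee_rot: [0.474, 3.105, 0.001]
force: [-1.1, 1.7, 3.8]
width: 0.383
gripper_force: 25.0
d tool [ 0.1736  0.2697 -0.128 ] n 5 per row [ 0.0347  0.0539 -0.0256] tilt 0.08 yaw 72.7
```

```bash
python3 -m pendant '[0,0,-0.038,0,0,0,0.025,0,0,-0.045,0,0,0,0.025,0,0,-0.045,0,0,0,0.025,0.029,0.045,0,0,0,0,0.025,0.029,0.045,0,0,0,0,0.025,0.029,0.045,0,0,0,0,0.025,0.029,0.045,0,0,0,0,0.025,0.029,0.045,0,0,0,0,0.025,0.029,0.045,0,0,0,0,0.025,0,0,0,0,0,0,0.025]'; python3 -m pendant '[0,0,0,0,0,0,0.025,0,0,0,0,0,0,0.025]'; python3 - <<'E'
from h import *
to(*PAD['green'],.082)
E
```

```text
clock: 22.0
position: [0.538, 0.3189, 0.1985]
ee_rot: [-0.461, -3.105, -0.003]
force: [-0.7, 0.3, -1.4]
width: 0.388
gripper_force: 25.0
clock: 22.25
position: [0.5416, 0.311, 0.1993]
ee_rot: [0.478, 3.105, -0.001]
force: [0.4, -0.1, -1.6]
width: 0.384
gripper_force: 25.0
d tool [0.0006 0.0015 0.1173] n 3 per row [0.0002 0.0005 0.0391] tilt 0.05 yaw 72.5
```

```bash
python3 -m pendant '[0,0.003,0.03,0,0,0,0.025,0,0,0.04,0,0,0,0.025,0,0,0.03,0,0,0,0.025,0,0,0.012,0,0,0,0.025,0,0,0.005,0,0,0,0.025,0,0,0,0,0,0,0.025,0,0,0,0,0,0,0.025]'; python3 - <<'E'
from h import *
to(*PAD['green'],.081);print(observe()['force'])
E
```

```text
clock: 23.12
position: [0.5425, 0.3161, 0.0834]
ee_rot: [0.474, 3.104, 0.002]
force: [0.6, 0.6, -0.6]
width: 0.39
gripper_force: 25.0
d tool [-0.0001 -0.0036  0.0024] n 1 per row [-0.0001 -0.0036  0.0024] tilt 0.11 yaw 72.6
[ 0.56327995  0.57352156 -0.62398541]
```

Lowering the last 2.4 mm, releasing, then rising and moving clear.

```bash
python3 -m pendant '[0,-0.001,0.0025,0,0,0,0.025,0,0,0,0,0,0,0.025,0,0,0,0,0,0,0.047,0,0,0,0,0,0,0.047,0,0,-0.02,0,0,0,0.047,0,0,-0.05,0,0,0,0.047,0,0,-0.06,0,0,0,0.047,0,0,0,0,0,0,0.047]'; python3 -m pendant '[0,0.055,-0.02,0,0,0,0.047,0,0.055,-0.01,0,0,0,0.047,0,0.055,0,0,0,0,0.047,0,0.055,0,0,0,0,0.047,0,0.05,0,0,0,0,0.047,0,0,0,0,0,0,0.047,0,0,0,0,0,0,0.047]'; python3 - <<'E'
from h import *
im=get_image('top');sc=get_image('scene')
cv2.imwrite('pics/top3.png',im[:,:,::-1]);cv2.imwrite('pics/sc3.png',sc[:,:,::-1])
h=cv2.cvtColor(im,cv2.COLOR_RGB2HSV);m=cv2.inRange(h,(0,0,170),(179,110,255))
for k in PAD:
    px=tuple(int(v) for v in proj('top',(*PAD[k],.094)).round());w=np.zeros_like(m);cv2.circle(w,px,6,255,-1);M=cv2.moments(m&w)
    print(k,(onplane('top',(M['m10']/M['m00'],M['m01']/M['m00']),.094)[:2]-PAD[k]).round(4),M['m00']/255)
for k,px in{'blue':(396,155),'green':(470,170)}.items():
    print('plain',k,onplane('top',near(im,px,*HS[k])[0],.08).round(4))
E
```

```text
clock: 24.12
position: [0.5442, 0.3158, 0.2148]
ee_rot: [0.473, 3.099, 0.01]
force: [0.2, 0.9, -0.5]
width: 0.509
gripper_force: 0.0
clock: 25.0
position: [0.6222, 0.5717, 0.2379]
ee_rot: [-0.475, -3.105, 0.004]
force: [0.1, 0.4, 0.5]
width: 0.51
gripper_force: 0.0
green [-0.0006  0.0017] 94.0
red [-0.0003 -0.0003] 103.0
blue [0.0002 0.0005] 98.0
yellow [-0.001 -0.   ] 102.0
plain blue [ 0.6179 -0.1482  0.08  ]
plain green [ 0.588 -0.298  0.08 ]
```

View pics/top3.png

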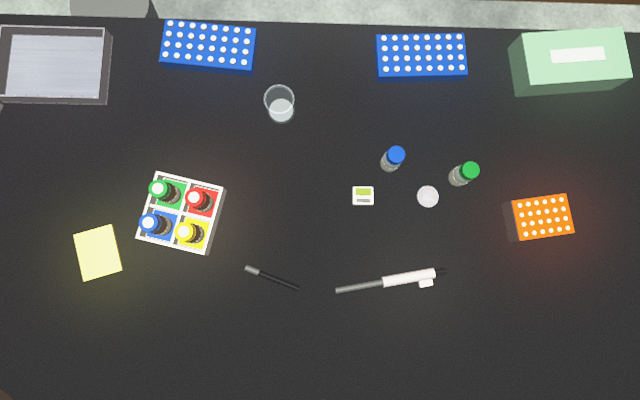

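View pics/sc3.png

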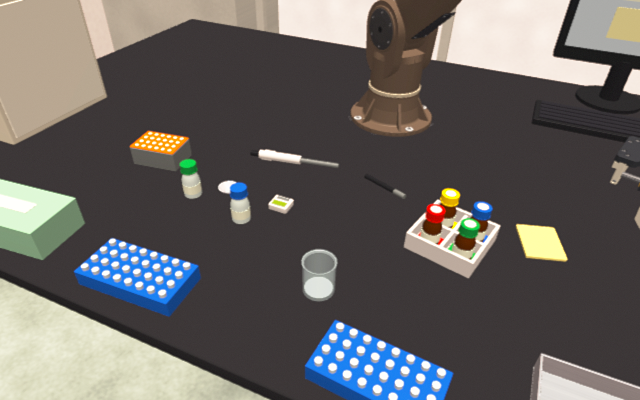

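Both views show all four amber bottles upright in their matching pockets, with septa near (157,187), (198,197), (150,223) and (186,232) in the top view. The plain bottles have not moved and the arm is clear.

```bash
python3 -c "
from cell import *
print(sign_off())"
```

```text
the job is handed in; nothing more can be done
None
```

All four amber bottles stand upright in the pockets matching their cap colours, within about 2 mm of the pad centres by the top camera; the two plain bottles did not move, and I handed the job in at about 25 s (the sign-off returned no verdict).

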